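# Feel out a bearing cap's blind hole and hold it hole-up

### The job

I want to grease the loose aluminium bearing cap, but both of its ends look the same and only one has the hole. Pick it up and feel for the hole on the fixed gauge pin: slide it over either end of the pin until the pin is right inside the hole. Then turn the cap hole-up and finish while still holding it in the gripper, upright and still, well clear (about 10 cm or more) above the black rubber mat; nothing is put down at the end, and leave the other things on the counter where they are.

Things in the scene. Friction and masses are not known exactly. Their poses are not given: they have to be found in the camera images.
- cap: loose aluminium octagonal bearing cap, 44 mm across flats, 40 mm long, 0.15 kg. Origin at its centre, x along its length; starts lying on a flat (origin 22 mm up), two flats upright, any yaw. One end has a central blind hole 24 mm across, 22 mm deep; the other is solid with a flush black disc that looks alike. Whether +x or -x has the hole is not told: feel on the pin
- gauge: blue double-ended pin gauge, fixed. Origin under its centre. Foot 90 x 60 x 12 mm (x, y, z), on it a post 44 x 16 mm (x, y) reaching 84 mm above the counter. A level round brass pin 16 mm in diameter runs along its y axis, 62 mm above the counter, and sticks out 24 mm on both sides of the post
- pin_left (a point): centre of the pin's tip at the gauge's +y side, 32 mm from the post's middle plane, 62 mm above the counter
- pin_right (a point): centre of the pin's tip at the gauge's -y side, 32 mm from the post's middle plane, 62 mm above the counter
- mat: the black rubber mat, fixed, 200 x 200 x 4 mm, origin at the centre of its underside
- can_red: bystander: red spray can, 52 mm in diameter, 190 mm tall, upright, origin under its centre
- can_white: bystander: white spray can, 60 mm in diameter, 210 mm tall, upright, origin under its centre
- battery: bystander: black tool battery, 75 x 110 x 60 mm, origin under its centre
- screwdriver: bystander: screwdriver lying along its x axis, about 200 mm long
- collar: bystander: flat brass collar, 44 mm in diameter, 14 mm high, origin under its centre
- oil: bystander: small white bottle with a green cap, 44 mm in diameter, 110 mm tall, upright, origin under its centre
Not all that is in view belongs to the job. Of the things that look like the cap, the largest one is meant.

How it is judged:
On the way:
1. the gripped cap is slid over one end of the gauge pin, the pin at least 10 mm inside its hole (distance between any of pin_left, pin_right and cap below 0.01 m and contact force between cap and the fingers above 0.5 N), for 0.1 s.
At the end, for the whole second after the job is handed in: The cap is held by the fingers alone, its hole facing up within 0.25 rad (the cap's own x axis points up), its centre more than 80 mm above the counter and within 100 mm (horizontally) of the mat's centre, at rest, touching neither gauge nor mat (angle between cap's own x axis and vertical below 0.25 rad and height (world z) of cap above 0.08 m and horizontal distance between cap and mat below 0.1 m and contact force between cap and the fingers above 1 N and contact force between cap and gauge below 0.1 N and contact force between cap and mat below 0.1 N and linear speed of cap below 0.03 m/s and angular speed of cap below 0.3 rad/s); the arm keeps its last pose, push and grip.
It fails at once if another thing on the counter is moved by more than 40 mm (distance of any of can_red, can_white, battery, screwdriver, collar, oil from where it was at the start of the episode above 0.04 m).
It fails at once if a can or the bottle is knocked over (angle between any of can_red, can_white, oil's own z axis and vertical above 0.6 rad).
It also fails if it takes over 64 s, if anything falls off the work surface, if the arm or the gripper's body presses on something with over 40 N, if the wrist force passes 120 N, or if a joint passes its speed limit or range.

### The arm

A 6-joint arm with a two-finger parallel gripper is mounted at the origin on the work surface. World frame = base frame: x ahead of the robot, y to its left, z up, the work surface at z = 0. Lengths are in m, angles in rad, forces in N, time in s.
With the tool pointing down it reaches from about 0.375 to 0.9 m from the base axis. Payload 3.1 kg.
Tool frame: the origin (TCP) lies between the finger pads; the fingertips stand manip.finger_overhang ahead of it and the grasp point (between the pads) lies 5 mm behind it (manip.finger_overhang is the distance from the TCP to the fingertips, in m); z points along the fingers, y is the line along which they close (so a half turn about z gives the same grasp; the last joint's range is limited). The gripper opens to 85 mm and grips with 20 to 120 N. Pads are 22 mm wide; open, the fingers measure 114 mm over their backs; the gripper's body (76 mm by 85 mm) begins 54 mm behind the grasp point. The pads swing forward as they close: fully open they stand 13 mm farther back than shut.
Start: joints at [-1.472, 0.527, 1.433, -0, 1.181, -0.178], TCP at [0.171, -0.601, 0.245] pointing down, gripper open.
Joint ranges: [-3.08, 3.08], [-0.75, 2.2], [0.22, 2.44], [-1.43, 4.57], [0, 2.65], [-2.85, 2.85]. Speed limits (rad/s): [2.79, 2.79, 3.14, 3.14, 3.14, 3.14].

### API

Orientations are given as a unit quaternion [x, y, z, w].
In Python, from station import manip gives the robot as it stands.
- The arm moves only by the tool drive_tool, never from a script. Its argument "plan" is a list of rows, each a list of 7 numbers: the shift along the tool's x, y, z in m, then the turn, a rotation vector about the tool's x, y, z in degrees, then the opening, from -1 (shut) to 1 (fully open). In form: [[x, y, z, wx, wy, wz, gripper], ...]. A call has 1 to 10 rows; each row shifts and turns the commanded pose from where the row before left it, along the tool's axes as they then stand; what a row does not reach is not made up. A row lasts 1/10 s, in which the tool goes at most 50 mm and 8.59 degrees, less where a joint would pass 70% of its speed; a pose out of reach is approached as far as the arm can. A call is refused whole if a number of a shift passes 0.05 or a number of a turn 8.59, either way. A call with a gripper value outside its range is refused whole. The fingers move at their own pace and stop on an object; "newtons" is the grip in N (left out, the last holds). Time passes only in rows, so rows that do not move let the fingers close. It gives the time, the measured TCP pose, the force, the opening and the grip force at its end, in the units of the state.
- manip.sense(): the state, without advancing time (a new reading comes with each control period).
- manip.snapshot(name): name is "side" or "top" or "wrist"; returns a dict with "image" (400x640x3 uint8, red, green, blue), "z_map" (400x640 float32, m along the optical axis (not along the pixel's ray), 0 where there is no reading), "fov_y" (degrees; the focal length in pixels is half the picture's height over the tangent of half this angle, whatever the lens; pixels are square), "cx", "cy" (the principal point, pixels), "k1" (the pictures are not rectified: a ray, as slopes to the right and down, at radius r is drawn at 1 + k1 r^2 times it, then the intrinsics apply), "extrinsics" (4x4, takes a point from camera to world coordinates); the wrist camera has in their place "mount" (4x4, takes a point from camera to tool coordinates, whose origin is the TCP and whose axes are the flange's). Camera axes: x right, y up, looking along -z (the intrinsics and any distortion apply to the point x, -y, -z); pixel columns grow to the right and rows downward; lengths in m; the calibration is good to about 2 mm. A picture is of the moment at which its call begins: read the wrist's pose just before it.
- manip.sign_off(): hands the job in; it is judged then, once.
The state is a dict: "t": time; "q": joint angles; "qd": joint speeds; "tau": joint torques, N m; "tcp_pos": TCP position; "tool_rot": TCP orientation; "force": force on the tool from outside, world axes, zero at the start; "ft_torque": the same for the moment, N m; "finger_gap": opening from 0.0 (shut) to 1.0 (fully open); "gripper_force": force on a finger pad.
Only numpy, scipy, OpenCV 4.12 (cv2) and the standard library are available. Lean on these libraries where they do the work, as an engineer would, in place of code of your own. Each camera call takes 0.05 s, during which the arm holds its last target. There are 200 camera calls.

## Working session

There is one attempt and no reset: what is moved stays moved. The work goes in short steps, Python scripts to look and compute and a tool call to move; the robot and the scene stay as the last step left them, time stands still between calls to the robot, and variables do not carry over. Pictures are saved under pics/ and viewed, at most 10 in all, crops included, and the job is handed in when it is done.

Besides the shell and the picture viewer there is one more tool, called after ">>>" as name(argument=value, ...) on one line, values as JSON. drive_tool: Moves the arm, as the interface text tells. Its arguments: {"type":"object","properties":{"plan":{"type":"array"},"newtons":{"type":"number"}},"required":["plan"]}

```bash
mkdir -p pics; cat > h.py <<'E'
import numpy as np, cv2
from station import manip
from scipy.spatial.transform import Rotation as R
def snap(n):
    s=manip.sense(); d=manip.snapshot(n)
    if n=="wrist":
        T=np.eye(4);T[:3,:3]=R.from_quat(s["tool_rot"]).as_matrix();T[:3,3]=s["tcp_pos"]
        d["E"]=T@np.array(d["mount"])
    else: d["E"]=np.array(d["extrinsics"])
    return d
def rays(d,uv):
    f=200/np.tan(np.radians(d["fov_y"])/2)
    K=np.array([[f,0,d["cx"]],[0,f,d["cy"]],[0,0,1.]])
    p=cv2.undistortPoints(np.float64(uv).reshape(-1,1,2),K,np.array([d["k1"],0,0,0.])).reshape(-1,2)
    return np.c_[p[:,0],-p[:,1],-np.ones(len(p))]
def onplane(d,uv,z):
    r=rays(d,uv)@d["E"][:3,:3].T; o=d["E"][:3,3]
    return o+r*((z-o[2])/r[:,2])[:,None]
def bydepth(d,uv):
    uv=np.array(uv); r=rays(d,uv)
    zz=d["z_map"][uv[:,1].astype(int),uv[:,0].astype(int)]
    return (r*zz[:,None])@d["E"][:3,:3].T+d["E"][:3,3]
def save(d,n): cv2.imwrite("pics/"+n,d["image"][:,:,::-1])
E
python3 - <<'E'
from h import *
import pickle
for n in("top","side","wrist"):
    d=snap(n);save(d,n+"1.png");pickle.dump(d,open(n+".pkl","wb"));print(n,d["fov_y"],d["cx"],d["cy"],d["k1"],d["E"].round(3).tolist())
s=manip.sense();print(s,manip.finger_overhang)
E
```

```text
top 46.69962431342401 323.73749835399786 201.72131145477226 -0.09917237297854005 [[0.021, 0.995, -0.092, 0.452], [-1.0, 0.02, -0.012, -0.039], [-0.011, 0.093, 0.996, 1.3], [0.0, 0.0, 0.0, 1.0]]
side 49.46645412324446 319.63893061986005 198.64635070947526 -0.011779740585216424 [[-0.939, 0.245, -0.241, 0.322], [-0.343, -0.699, 0.628, 0.669], [-0.015, 0.672, 0.74, 0.897], [0.0, 0.0, 0.0, 1.0]]
wrist 66.49982733223541 324.2094437917187 198.71702910144333 -0.01687133595799687 [[0.274, 0.923, 0.27, 0.241], [-0.962, 0.264, 0.075, -0.581], [-0.002, -0.28, 0.96, 0.372], [0.0, 0.0, 0.0, 1.0]]
{'t': 0.15, 'q': array([-1.47151092e+00,  5.28274938e-01,  1.43360776e+00, -1.78180963e-05,
        1.18143862e+00, -1.78484908e-01]), 'qd': array([-0.00049086, -0.0014052 , -0.00229285, -0.00118378,  0.00042847,
       -0.00035995]), 'tau': array([ 2.75531329e-04, -4.42745054e+01, -1.78275669e+01, -2.40675927e-04,
        5.58941232e-03, -2.50692757e-06]), 'tcp_pos': array([ 0.1713614 , -0.60049158,  0.24454478]), 'tool_rot': array([ 9.90370110e-01,  1.38442400e-01,  2.59856445e-05, -8.63983294e-04]), 'force': array([ 0.49074911,  0.49448462, -0.90301874]), 'ft_torque': array([ 0.0122558 , -0.03347781, -0.01688734]), 'gripper_force': 0.0, 'finger_gap': 1.0011845598862978} 0.014
```

View pics/top1.png

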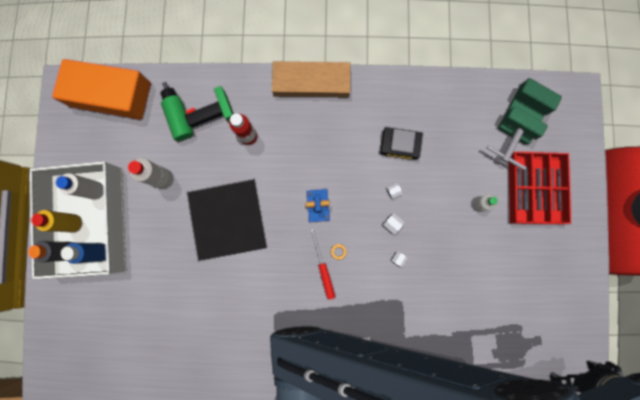

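View pics/side1.png

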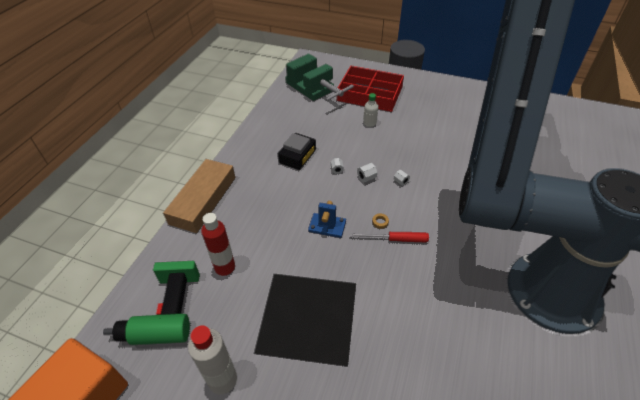

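The top view shows three cap-like parts at (394,190), (393,223) and (399,259), with the middle one largest. The gauge is at (318,205) with its pin along image horizontal, and the mat is at (227,220). The side view agrees, with the cap at (368,172) and the gauge at (327,220).

```bash
python3 - <<'E'
from h import *
import pickle
d=pickle.load(open("top.pkl","rb"));im=d["image"]
H,W=d["z_map"].shape
u,v=np.meshgrid(np.arange(W),np.arange(H));P=bydepth(d,np.c_[u.ravel(),v.ravel()]).reshape(H,W,3)
print("table z",np.median(P[280:295,420:500,2]))
hsv=cv2.cvtColor(im,cv2.COLOR_RGB2HSV)
def blobs(m,name,z):
    m=m.astype(np.uint8)
    n,l,st,c=cv2.connectedComponentsWithStats(m)
    for i in range(1,n):
        if st[i,4]<40: continue
        ct=max(cv2.findContours((l==i).astype(np.uint8),0,1)[0],key=cv2.contourArea)
        w=onplane(d,ct.reshape(-1,2),z)
        r=cv2.minAreaRect((w[:,:2]*1000).astype(np.float32))
        print(name,c[i].round(1),st[i,4],onplane(d,[c[i]],z)[0].round(4),"rect",np.round(r[0],1),np.round(r[1],1),round(r[2],1),"zmax",np.percentile(P[l==i][:,2],95).round(3))
box=np.zeros((H,W),bool);box[170:280,375:420]=1
blobs(box&(P[...,2]>0.012),"cap",0.044)
blobs((hsv[...,0]>100)&(hsv[...,0]<125)&(hsv[...,1]>150)&(u>290)&(u<350)&(v>150)&(v<250),"gauge",0.012)
blobs((hsv[...,0]>8)&(hsv[...,0]<25)&(hsv[...,1]>120)&(u>290)&(u<350)&(v>180)&(v<270),"brass",0.062)
blobs((im.max(2)<45)&(u>170)&(u<280)&(v>160)&(v<280),"mat",0.004)
E
```

```text
table z 0.00011083242266185511
cap [394.4 190. ] 146 [ 0.6045 -0.2158  0.044 ] rect [ 604.2 -215.6] [33.2 33.3] 27.1 zmax 0.038
cap [393.2 223.1] 257 [ 0.5138 -0.2134  0.044 ] rect [ 513.6 -213.3] [42.  45.4] 50.2 zmax 0.048
cap [399.  258.8] 153 [ 0.4176 -0.2301  0.044 ] rect [ 417.6 -230.2] [35.7 30.8] 57.4 zmax 0.038
gauge [317.9 205.8] 398 [ 0.5596 -0.0072  0.012 ] rect [561.4  -7. ] [83.4 52.7] 6.6 zmax 0.086
brass [338.  251.4] 88 [ 0.4347 -0.0647  0.062 ] rect [434.4 -64.6] [34.5 37.3] 1.2 zmax 0.018
mat [226.3 219.8] 4367 [0.5151 0.2504 0.004 ] rect [515.9 251. ] [188.3 187.9] 12.0 zmax 0.009
```

View pics/wrist1.png

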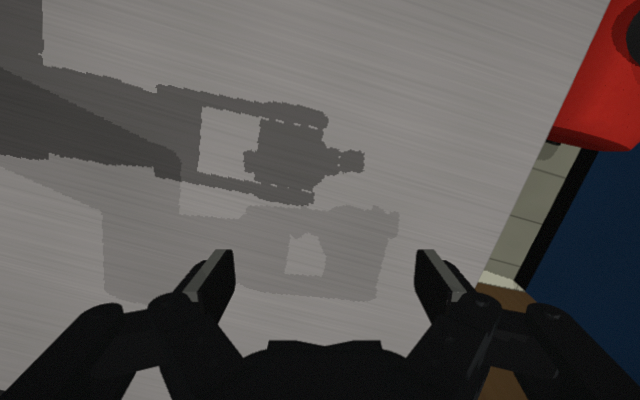

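The wrist view shows only bare counter and the arm's shadow, so I'll hover near the cap to measure its yaw.

>>> drive_tool(plan=[[0.037,-0.029,0,0,0,0,1],[0.037,-0.029,0,0,0,0,1],[0.037,-0.029,0,0,0,0,1],[0.037,-0.029,0,0,0,0,1],[0.037,-0.029,0,0,0,0,1],[0.037,-0.029,0,0,0,0,1],[0.037,-0.029,0,0,0,0,1],[0.037,-0.029,0,0,0,0,1],[0.037,-0.029,0,0,0,0,1],[0,0,0,0,0,0,1]])

```text
t: 1.15
tcp_pos: [0.4219, -0.2536, 0.2451]
tool_rot: [0.99, 0.142, 0.0, -0.001]
force: [0.0, -0.7, -0.2]
finger_gap: 1.002
gripper_force: 0.0
```

```bash
python3 - <<'E'
from h import *
import pickle
d=snap("wrist");save(d,"wrist2.png");pickle.dump(d,open("wrist2.pkl","wb"))
s=manip.sense();print(s["q"].tolist(),s["tcp_pos"],s["tool_rot"].tolist(),s["t"])
H,W=d["z_map"].shape
u,v=np.meshgrid(np.arange(W),np.arange(H));P=bydepth(d,np.c_[u.ravel(),v.ravel()]).reshape(H,W,3)
m=((P[...,2]>0.008)&(P[...,2]<0.1)&(v<240)).astype(np.uint8)
n,l,st,c=cv2.connectedComponentsWithStats(m)
for i in range(1,n):
    if st[i,4]<200: continue
    top=(l==i)&(P[...,2]>np.percentile(P[l==i][:,2],90)-0.004)
    r=cv2.minAreaRect((P[top][:,:2]*1000).astype(np.float32))
    print(st[i],c[i].round(),"zmax",np.percentile(P[l==i][:,2],90),r)
E
```

```text
[-0.7735893607575448, 0.3510351116664352, 1.756917743676797, 7.512299158411804e-05, 1.034398515410095, 0.5137235892605434] [ 0.42105957 -0.25604889  0.24518032] [0.9899740953178592, 0.14124852439842683, -0.00020564017756936973, -0.0003204168701711225] 1.2
[ 106    0   59   31 1521] [136.  13.] zmax 0.012609978195419036 ((529.5819702148438, -11.937652587890625), (29.287952423095703, 62.879310607910156), 13.438728332519531)
[329   0  31  17 423] [343.   7.] zmax 0.02997647318140334 ((594.3736572265625, -223.3329315185547), (7.356856346130371, 30.13469123840332), 16.4442195892334)
[ 108   41   46  177 2518] [132. 155.] zmax 0.024501000290252074 ((353.4288330078125, -35.62580490112305), (99.08782196044922, 20.91083526611328), 18.069049835205078)
[ 522   50  118  132 6562] [592. 115.] zmax 0.07978205094825559 ((573.8936157226562, -461.81298828125), (32.912017822265625, 27.818845748901367), 17.72332000732422)
[ 288   54   55   57 1728] [315.  82.] zmax 0.04377322510356207 ((514.62939453125, -215.97164916992188), (39.64388656616211, 26.90007209777832), 50.52119445800781)
[153  98  39  39 823] [172. 117.] zmax 0.014100024755577556 ((434.15496826171875, -66.7257308959961), (43.104068756103516, 42.2032470703125), 41.805511474609375)
[288 153  39  39 842] [307. 173.] zmax 0.03348061421499571 ((417.130615234375, -233.7705078125), (22.816438674926758, 31.122220993041992), 58.383934020996094)
```

View pics/wrist2.png

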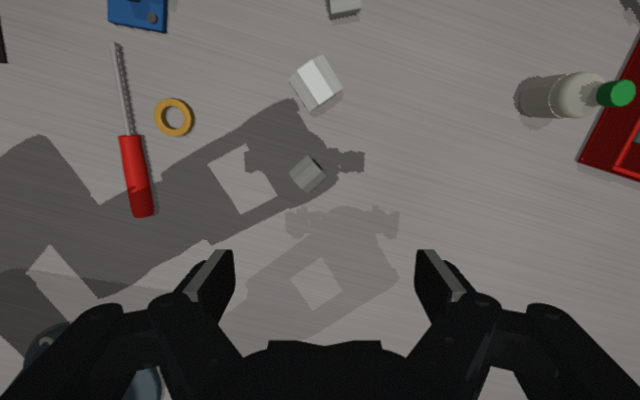

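The wrist view shows the cap at (315,82), the largest of the three, with its axis at a yaw of about 50.5°. The collar is at (172,117) and the gauge foot is at the top left. Next I'll align the tool and descend.

>>> drive_tool(plan=[[0.034,-0.005,0,0,0,0,1],[0.034,-0.005,0,0,0,0,1],[0.033,-0.004,0,0,0,0,1],[0,0,0.036,0,0,-8.57,1],[0,0,0.036,0,0,-8.57,1],[0,0,0.036,0,0,-8.57,1],[0,0,0.036,0,0,-8.57,1],[0,0,0,0,0,0,1],[0,0,0,0,0,0,1]])

```text
t: 2.1
tcp_pos: [0.5129, -0.2186, 0.1011]
tool_rot: [0.907, 0.422, -0.0, -0.0]
force: [1.0, 0.8, 0.6]
finger_gap: 1.002
gripper_force: 0.0
```

```bash
python3 - <<'E'
from h import *
import pickle
s=manip.sense();print(s["q"].tolist(),s["tcp_pos"],s["tool_rot"].tolist(),s["t"])
print(R.from_quat(s["tool_rot"]).as_matrix().round(4))
d=snap("wrist");save(d,"wrist3.png")
H,W=d["z_map"].shape
u,v=np.meshgrid(np.arange(W),np.arange(H));P=bydepth(d,np.c_[u.ravel(),v.ravel()]).reshape(H,W,3)
near=np.hypot(P[...,0]-.514,P[...,1]+.215)<.04
t=near&(P[...,2]>.03)&(P[...,2]<.06)
z=np.percentile(P[t][:,2],80);t&=P[...,2]>z-.0025
print(t.sum(),z,cv2.minAreaRect((P[t][:,:2]*1000).astype(np.float32)),np.argwhere(t).mean(0))
E
```

```text
[-0.6032601675017648, 0.6466329758298875, 1.72010992708172, -0.00030395611807261595, 0.7761318175911176, 0.0962239996054331] [ 0.51290978 -0.21864178  0.10108776] [0.9065473737797495, 0.42210358544955123, -0.00041679990692581134, -0.0004985193177866218] 2.1
[[ 6.437e-01  7.653e-01 -1.200e-03]
 [ 7.653e-01 -6.437e-01  6.000e-04]
 [-3.000e-04 -1.300e-03 -1.000e+00]]
2065 0.043136732859508184 ((514.7916259765625, -215.8519287109375), (40.77979278564453, 24.920459747314453), 51.12736129760742) [217.97094431 323.1031477 ]
```

View pics/wrist3.png

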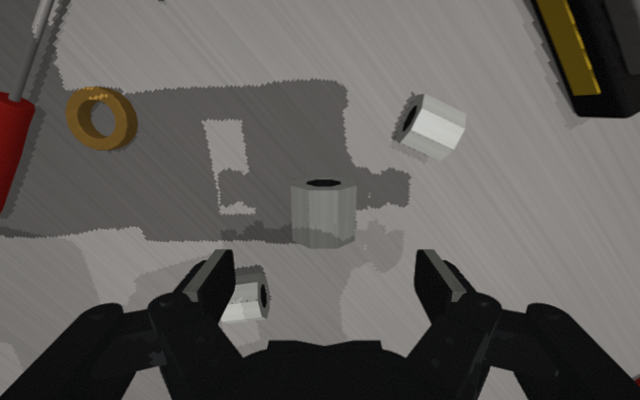

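The wrist view shows the cap centred between the fingers at (323,215), with its axis along tool x. I'll descend, grip and lift.

>>> drive_tool(plan=[[0.003,0,0.04,0,0,-1,1],[0,0,0.03,0,0,0,1],[0,0,0.011,0,0,0,1],[0,0,0,0,0,0,1],[0,0,0,0,0,0,-1],[0,0,0,0,0,0,-1],[0,0,0,0,0,0,-1],[0,0,0,0,0,0,-1],[0,0,0,0,0,0,-1],[0,0,0,0,0,0,-1]], newtons=60)

```text
t: 3.15
tcp_pos: [0.5161, -0.2157, 0.0221]
tool_rot: [0.902, 0.432, 0.001, 0.001]
force: [-2.1, 0.9, 6.1]
finger_gap: 0.502
gripper_force: 62.0
```

>>> drive_tool(plan=[[0,0,0,0,0,0,-1],[0,0,0,0,0,0,-1],[0,0,-0.03,0,0,0,-1],[0,0,-0.04,0,0,0,-1],[0,0,-0.04,0,0,0,-1],[0,0,-0.04,0,0,0,-1],[0,0,-0.04,0,0,0,-1],[0,0,0,0,0,0,-1],[0,0,0,0,0,0,-1]], newtons=60)

```text
t: 4.05
tcp_pos: [0.5154, -0.2152, 0.2116]
tool_rot: [0.902, 0.432, 0.001, 0.001]
force: [0.1, -0.5, -1.5]
finger_gap: 0.503
gripper_force: 62.0
```

```bash
python3 - <<'E'
from h import *
s=manip.sense();print(s["q"].tolist(),s["tcp_pos"],s["tool_rot"].tolist(),s["t"],s["finger_gap"],s["gripper_force"])
d=snap("wrist");save(d,"wrist4.png")
H,W=d["z_map"].shape
u,v=np.meshgrid(np.arange(W),np.arange(H))
P=bydepth(d,np.c_[u.ravel(),v.ravel()]).reshape(H,W,3)
# gauge: rectangle of foot (z~.012) and post top (z~.084)
near=np.hypot(P[...,0]-.56,P[...,1]+.007)<.08
for a,b in((.008,.016),(.079,.09)):
    t=near&(P[...,2]>a)&(P[...,2]<b);print(t.sum(), t.sum() and cv2.minAreaRect((P[t][:,:2]*1000).astype(np.float32)))
d=snap("side")
r=rays(d,np.c_[u.ravel(),v.ravel()]);P=bydepth(d,np.c_[u.ravel(),v.ravel()]).reshape(H,W,3)
near=np.hypot(P[...,0]-.56,P[...,1]+.007)<.08
for a,b in((.008,.016),(.079,.09),(.066,.074)):
    t=near&(P[...,2]>a)&(P[...,2]<b);print(t.sum(), t.sum() and cv2.minAreaRect((P[t][:,:2]*1000).astype(np.float32)))
E
```

```text
[-0.595664627203572, 0.48028804746672615, 1.6382409924831633, -2.140636435234239e-05, 1.0205961214252988, 0.08158448103156765] [ 0.5153604  -0.21521863  0.21158869] [0.901842682587492, 0.43206278901491313, 0.0006140655759391474, 0.001070110050106513] 4.05 0.5034269366977975 62.02248232002603
1573 ((521.5723266601562, -19.21651840209961), (33.3060302734375, 94.17141723632812), 50.53456115722656)
0 0
457 ((546.5526733398438, -6.131893157958984), (123.7721176147461, 61.5802116394043), 7.159311294555664)
95 ((562.8187255859375, -4.152109146118164), (42.264400482177734, 17.404361724853516), 4.157547473907471)
95 ((560.9733276367188, -4.799278259277344), (58.058162689208984, 38.53431701660156), 72.03475952148438)
```

View pics/wrist4.png

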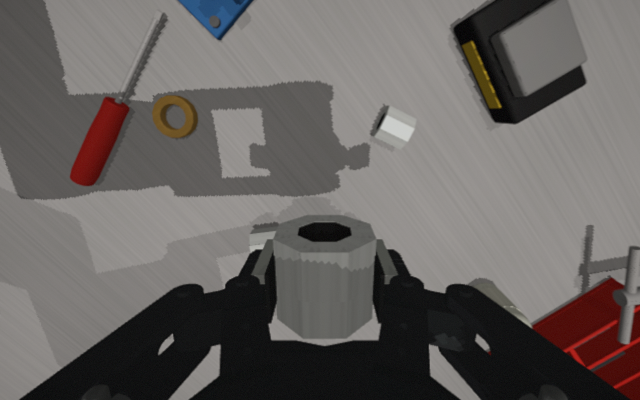

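The cap is gripped and its +x end, with a dark disc, is visible at (325,232). I'll move to the right side of the gauge, align with the pin and measure the gauge from above.

>>> drive_tool(plan=[[0.036,-0.003,0,0,0,0,-1],[0.036,-0.003,0,0,0,0,-1],[0.037,-0.004,0,0,0,0,-1],[0,0,0,0,0,-7.57,-1],[0,0,0,0,0,-7.57,-1],[0,0,0,0,0,-7.57,-1],[0,0,0,0,0,-7.57,-1],[0,0,0,0,0,-7.57,-1],[0,0,0,0,0,-7.57,-1],[0,0,0,0,0,0,-1]])

```text
t: 5.15
tcp_pos: [0.5746, -0.1235, 0.208]
tool_rot: [0.665, 0.747, -0.001, -0.002]
force: [0.8, -0.1, -1.8]
finger_gap: 0.507
gripper_force: 62.0
```

```bash
cat > g.py <<'E'
from h import *
import sys
s=manip.sense();M=R.from_quat(s["tool_rot"]).as_matrix();print(s["q"].tolist(),s["tcp_pos"],"yaw",np.degrees(np.arctan2(M[1,0],M[0,0])),s["t"],s["finger_gap"],s["force"])
d=snap("wrist");save(d,sys.argv[1])
H,W=d["z_map"].shape
u,v=np.meshgrid(np.arange(W),np.arange(H))
P=bydepth(d,np.c_[u.ravel(),v.ravel()]).reshape(H,W,3)
near=np.hypot(P[...,0]-.56,P[...,1]+.007)<.09
for a,b in((.008,.016),(.081,.087)):
    t=near&(P[...,2]>a)&(P[...,2]<b)
    if t.sum():
        l=cv2.connectedComponentsWithStats(t.astype(np.uint8));i=1+l[2][1:,4].argmax()
        t=l[1]==i
        print("foot/post",t.sum(),cv2.minAreaRect((P[t][:,:2]*1000).astype(np.float32)),P[t][:,2].mean())
hsv=cv2.cvtColor(d["image"],cv2.COLOR_RGB2HSV)
br=near&(hsv[...,0]>8)&(hsv[...,0]<28)&(hsv[...,1]>110)&(P[...,2]>.04)
n,l,st,c=cv2.connectedComponentsWithStats(br.astype(np.uint8))
for i in range(1,n):
    if st[i,4]<40: continue
    t=l==i;r=cv2.minAreaRect((onplane(d,np.argwhere(t)[:,::-1],.066)[:,:2]*1000).astype(np.float32))
    print("brass",st[i],"rect on z=.066",r,"zmax",P[t][:,2].max())
# held cap: highest-tool-x end points in tool frame
Mi=np.linalg.inv(np.block([[M,np.array(s["tcp_pos"])[:,None]],[np.zeros((1,3)),np.ones((1,1))]]))
T=P@Mi[:3,:3].T+Mi[:3,3]
k=(abs(T[...,1])<.018)&(T[...,0]>-.03)&(T[...,0]<.03)&(T[...,2]>-.04)&(T[...,2]<.03)
print("cap in tool x",np.percentile(T[k][:,0],[1,99]),"z min",np.percentile(T[k][:,2],[1,2,5]))
E
python3 g.py wrist5.png
```

```text
[-0.40178463256301666, 0.5239795292594553, 1.563246258504592, 3.48955941047467e-05, 1.0592219217657413, -0.5170305732359364] [ 0.57455244 -0.12351271  0.20798133] yaw 96.6018306740917 5.15 0.5068256752573512 [ 0.83882783 -0.0658126  -1.80501265]
foot/post 3473 ((562.5843505859375, -6.351226806640625), (90.40641021728516, 59.88501739501953), 6.112399578094482) 0.011275061368227078
foot/post 1221 ((562.6260986328125, -7.214225769042969), (42.98756790161133, 15.58178997039795), 6.829285144805908) 0.08295321561787138
brass [317   8  19  29 531] rect on z=.066 ((560.16455078125, 14.330437660217285), (14.410850524902344, 20.006967544555664), 6.553175926208496) zmax 0.33587658067296644
brass [317  62  19  31 553] rect on z=.066 ((564.8789672851562, -26.387107849121094), (14.813765525817871, 23.360158920288086), 6.252663612365723) zmax 0.33587658067296644
cap in tool x [-0.02081217  0.01915044] z min [-0.02208756 -0.0219234  -0.02163991]
```

View pics/wrist5.png

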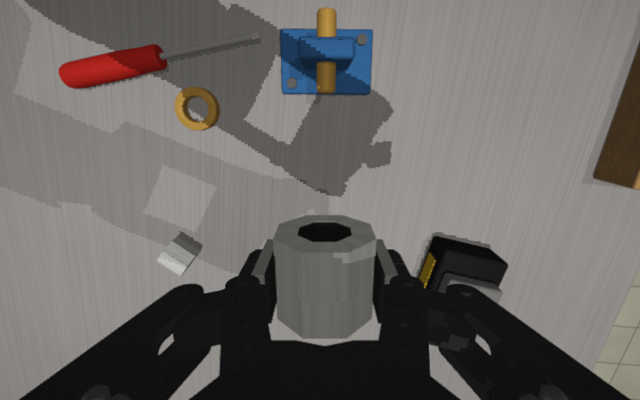

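The gauge is at (326,55) with its pin ends at (326,20) and (326,77). Its centre is (0.5626, -0.0068) and its yaw is 6.5°. The cap centre coincides with the TCP, so I'll lower to pin height and approach.

>>> drive_tool(plan=[[0,0.001,0.04,0,0,0,-1],[0,0,0.04,0,0,0,-1],[0,0,0.04,0,0,0,-1],[0,0,0.026,0,0,0,-1],[0.025,0,0,0,0,0,-1],[0.025,0,0,0,0,0,-1],[0,0,0,0,0,0,-1],[0,0,0,0,0,0,-1]])

```text
t: 6.0
tcp_pos: [0.5708, -0.0738, 0.0636]
tool_rot: [0.665, 0.747, -0.0, -0.0]
force: [0.2, -0.8, -0.7]
finger_gap: 0.502
gripper_force: 61.9
```

```bash
cat > e.py <<'E'
from h import *
s=manip.sense();M=R.from_quat(s["tool_rot"]).as_matrix();p=np.array(s["tcp_pos"])
a=np.radians(6.45);r=p-[.5626,-.0068,.062]
print("t",s["t"],"gx",r[0]*np.cos(a)+r[1]*np.sin(a),"gy",-r[0]*np.sin(a)+r[1]*np.cos(a),"dz",r[2],"force",s["force"],s["gripper_force"])
print(M.round(4).tolist(),s["q"].round(4).tolist())
E
python3 e.py
```

```text
t 6.0 gx 0.0006110997786244812 gy -0.06747960239938036 dz 0.0016341610987456179 force [ 0.21868751 -0.77807038 -0.69277292] 61.865864948995295
[[-0.1148, 0.9934, -0.001], [0.9934, 0.1148, 0.0001], [0.0002, -0.001, -1.0]] [-0.3225, 0.7242, 1.6894, -0.0004, 0.7291, -0.4373]
```

>>> drive_tool(plan=[[0.006,0,0.0015,0,0,0,-1],[0.006,0,0,0,0,0,-1],[0.003,0,0,0,0,0,-1],[0.002,0,0,0,0,0,-1],[0.001,0,0,0,0,0,-1],[0,0,0,0,0,0,-1]])

```text
t: 6.6
tcp_pos: [0.569, -0.0563, 0.0629]
tool_rot: [0.665, 0.747, 0.0, 0.0]
force: [-0.2, -0.6, -1.7]
finger_gap: 0.503
gripper_force: 61.9
```

```bash
python3 e.py
```

```text
t 6.6 gx 0.0008226652540210943 gy -0.049944636946782583 dz 0.0008999517614845937 force [-0.2192346  -0.61264651 -1.70289867] 61.86556776185171
[[-0.1152, 0.9933, 0.0002], [0.9933, 0.1152, -0.0001], [-0.0001, 0.0002, -1.0]] [-0.294, 0.7221, 1.7002, -0.0, 0.719, -0.4095]
```

>>> drive_tool(plan=[[0.003,-0.001,0.001,0,0,0,-1],[0.003,0,0,0,0,0,-1],[0,0,0,0,0,0,-1]])

```text
t: 6.9
tcp_pos: [0.5669, -0.05, 0.0617]
tool_rot: [0.665, 0.747, -0.0, -0.0]
force: [0.3, -0.0, -1.4]
finger_gap: 0.502
gripper_force: 61.9
```

```bash
python3 e.py
```

```text
t 6.9 gx -0.0005749090049712181 gy -0.043459023925680795 dz -0.0002837125369545279 force [ 0.26471314 -0.0353164  -1.41329507] 61.86579151566548
[[-0.1155, 0.9933, -0.0006], [0.9933, 0.1155, 0.0003], [0.0003, -0.0006, -1.0]] [-0.2844, 0.7222, 1.707, 0.0001, 0.7132, -0.4003]
```

The face is about 9 mm past the tip with no resistance, so the hole is on the tool +x end. I'll go deeper.

>>> drive_tool(plan=[[0.003,0,0,0,0,0,-1],[0.003,0,0,0,0,0,-1],[0.002,0,0,0,0,0,-1],[0,0,0,0,0,0,-1],[0,0,0,0,0,0,-1],[0,0,0,0,0,0,-1]])

```text
t: 7.5
tcp_pos: [0.5664, -0.0426, 0.0618]
tool_rot: [0.665, 0.747, 0.0, 0.0]
force: [-0.1, -1.2, -2.2]
finger_gap: 0.504
gripper_force: 61.9
```

```bash
python3 e.py; python3 g.py wrist6.png
```

```text
t 7.5 gx -0.000215586642350123 gy -0.036027117902554015 dz -0.00018397267081516483 force [-0.05257092 -1.20679739 -2.22336146] 61.86572992046422
[[-0.1152, 0.9933, 0.0001], [0.9933, 0.1152, -0.0001], [-0.0001, 0.0001, -1.0]] [-0.2718, 0.721, 1.7103, -0.0, 0.7102, -0.3872]
[-0.27177428173758766, 0.7209559008828439, 1.7103426563665003, -2.7256415037143804e-05, 0.710150913405206, -0.3872090992507023] [ 0.56643292 -0.04262329  0.06181603] yaw 96.61511168824767 7.5 0.5044981537733344 [-0.05257092 -1.20679739 -2.22336146]
foot/post 3573 ((589.7870483398438, -3.1291446685791016), (35.2880859375, 59.21920394897461), 6.228085994720459) 0.011275532712267685
foot/post 4701 ((567.3097534179688, -43.76374053955078), (23.341594696044922, 41.43589401245117), 6.15604305267334) 0.08269124259765487
brass [ 305  119   38   61 2204] rect on z=.066 ((560.2930297851562, 12.766521453857422), (14.852168083190918, 24.1240177154541), 6.293969631195068) zmax 0.18953498760179874
brass [304 227  38  15 515] rect on z=.066 ((564.2323608398438, -23.652379989624023), (16.163816452026367, 6.595486640930176), 6.620184898376465) zmax 0.18953498760179874
cap in tool x [-0.02075265  0.02954184] z min [-0.02207008 -0.02190957 -0.02166705]
```

View pics/wrist6.png

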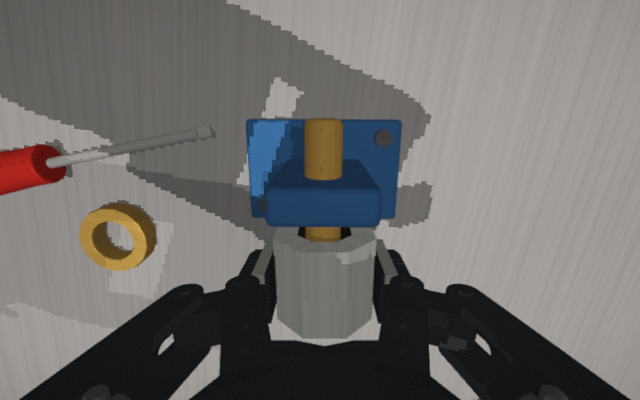

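The pin is visible entering the hole at (323,232), with only about 6 mm of it still showing, so roughly 16 mm is inside with no resistance. Now I'll retract along the pin and lift.

>>> drive_tool(plan=[[-0.015,0,0,0,0,0,-1],[-0.015,0,0,0,0,0,-1],[-0.03,0,0,0,0,0,-1],[0,0,-0.04,0,0,0,-1],[0,0,-0.05,0,0,0,-1],[0,0,-0.05,0,0,0,-1],[0,0,-0.05,0,0,0,-1],[0,0,-0.05,0,0,0,-1]])

```text
t: 8.35
tcp_pos: [0.5729, -0.1038, 0.304]
tool_rot: [0.666, 0.746, -0.0, 0.0]
force: [0.9, -0.7, -1.9]
finger_gap: 0.498
gripper_force: 61.9
```

>>> drive_tool(plan=[[0.043,-0.0017,0,0,0,0,-1],[0.043,-0.0017,0,0,0,0,-1],[0.043,-0.0017,0,0,0,0,-1],[0.043,-0.0017,0,0,0,0,-1],[0.043,-0.0017,0,0,0,0,-1],[0.043,-0.0017,0,0,0,0,-1],[0.043,-0.0017,0,0,0,0,-1],[0.043,-0.0017,0,0,0,0,-1],[0,0,0,0,0,0,-1]])

```text
t: 9.25
tcp_pos: [0.5194, 0.2415, 0.3019]
tool_rot: [0.663, 0.748, 0.001, -0.001]
force: [0.4, -1.2, -2.8]
finger_gap: 0.507
gripper_force: 61.9
```

>>> drive_tool(plan=[[0,0,0,0,6,0,-1],[0,0,0,0,6,0,-1],[0,0,0,0,6,0,-1],[0,0,0,0,6,0,-1],[0,0,0,0,6,0,-1],[0,0,0,0,0,0,-1]])

```text
t: 9.85
tcp_pos: [0.5211, 0.2339, 0.3003]
tool_rot: [0.645, 0.719, 0.171, -0.193]
force: [-0.7, -0.1, -1.9]
finger_gap: 0.504
gripper_force: 62.0
```

```bash
python3 e.py; python3 -c "
from h import *
print(manip.sense()['tcp_pos'])
import pickle
d=pickle.load(open('top.pkl','rb'));P=bydepth(d,[[135,167],[238,121]]);print(P)"
```

```text
t 9.85 gx -0.014192770142738592 gy 0.24385669779882954 dz 0.23833959984023195 force [-0.65524418 -0.14709182 -1.94904115] 61.982792823255295
[[-0.0939, 0.994, -0.0567], [0.8616, 0.1096, 0.4956], [0.4989, -0.0023, -0.8667]] [-0.0321, 0.3992, 1.6134, 0.5448, 1.2609, -0.3461]
[0.52110315 0.23391879 0.3003396 ]
[[0.6280478  0.43467659 0.21185859]
 [0.75105861 0.19091295 0.18771372]]
```

>>> drive_tool(plan=[[0,0,0,0,6,0,-1],[0,0,0,0,6,0,-1],[0,0,0,0,6,0,-1],[0,0,0,0,6,0,-1],[0,0,0,0,6,0,-1],[0,0,0,0,0,0,-1]])

```text
t: 10.45
tcp_pos: [0.5205, 0.236, 0.2994]
tool_rot: [0.578, 0.646, 0.331, -0.374]
force: [0.7, -0.4, -1.4]
finger_gap: 0.504
gripper_force: 62.0
```

```bash
python3 e.py
```

```text
t 10.45 gx -0.014559535631707473 gy 0.24602139374291587 dz 0.237432512576229 force [ 0.66570444 -0.36288878 -1.41990779] 62.047654822381446
[[-0.0528, 0.9936, -0.1], [0.4993, 0.113, 0.859], [0.8648, -0.0046, -0.5021]] [-0.2161, 0.5458, 1.7067, 0.9641, 1.4732, -0.736]
```

>>> drive_tool(plan=[[0,0,0,0,6,0,-1],[0,0,0,0,6,0,-1],[0,0,0,0,6,0,-1],[0,0,0,0,6,0,-1],[0,0,0,0,6,0,-1],[0,0,0,0,0,0,-1],[0,0,0,0,0,0,-1],[0,0,0,0,0,0,-1],[0,0,0,0,0,0,-1]])

```text
t: 11.35
tcp_pos: [0.5201, 0.2383, 0.3029]
tool_rot: [0.47, 0.53, 0.47, -0.527]
force: [-0.0, 0.5, -2.2]
finger_gap: 0.503
gripper_force: 62.1
```

```bash
python3 e.py; python3 -c "
from h import *
s=manip.sense();print(s['tcp_pos'],s['qd'].round(4))
d=snap('side');save(d,'side2.png');save(snap('top'),'top2.png')"
```

```text
t 11.35 gx -0.014692455529804013 gy 0.24827412062257614 dz 0.24086723868478188 force [-0.01226731  0.5272592  -2.17033098] 62.1315388653602
[[-0.003, 0.9932, -0.1162], [0.0023, 0.1162, 0.9932], [1.0, 0.0027, -0.0027]] [-0.2783, 0.7833, 1.7545, 1.239, 1.7886, -1.0069]
[0.52011039 0.23825212 0.30286724] [-0.0028  0.0038  0.0042  0.0034  0.0017 -0.0032]
```

View pics/side2.png

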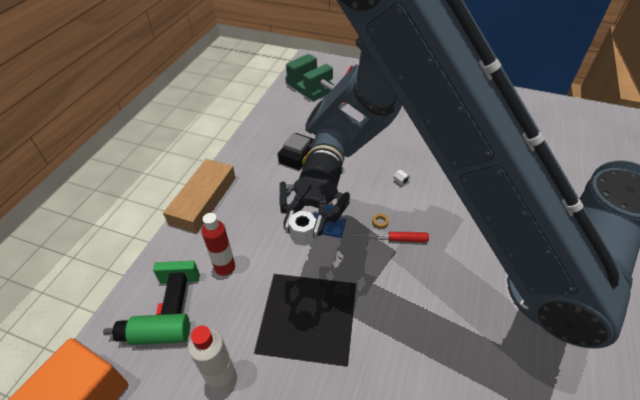

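The side view shows the cap held upright at (302,222), about 0.30 m up with its hole facing up. By the measured pose it is 14 mm from the mat's centre, and everything else is undisturbed. I'm handing it in.

```bash
python3 -c "
from station import manip
print(manip.sign_off())"
```

```text
the job is handed in; nothing more can be done
None
```

I felt the hole on the gauge pin (about 16 mm of pin inside, no resistance), turned the cap hole-up, and handed the job in at about 11.5 s with the cap held still about 0.30 m above the counter, over the mat; the hand-in gave no verdict.

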